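# Set the glaze warming plate and check its temperature

### The job

Turn the blue thermostat knob of the warming station until its white pointer points at the red marker on the dial and leave it there. Then lift the orange surface thermometer out of its stand and hold its copper tip on the blue centre of the yellow-ringed spot of the sloping plate, with the thermometer square to the plate's face and pressed gently, so that the spring tip is pushed in about half of its 12 mm stroke. Finish while still holding it there, and leave the dredger, jar and bowl where they stand.

Things in the scene. Friction and masses are not known exactly. Their poses are not given: they have to be found in the camera images.
- station: The white warming station, 260 mm deep (x), 410 mm wide (y), fixed. Origin: centre of its underside; y to its left. On the left the sloping plate; on the right a flat deck 50 mm above the bench with the thermostat dial, black, 92 mm across, with white ticks.
- thermostat_grip (a point): Point on the vertical axis of the thermostat knob, 77 mm above the bench, a good height to grip. The knob is a blue upright bar 46 mm long, 14 mm thick, its foot 57 and its top 87 mm above the bench, on a grey disc 50 mm across. The bar lies along the line from the axis to the pointer. About 0.06 N m turns it; it stays where left.
- pointer_tip (a point): Where the knob's white pointer points: 34 mm from the knob's axis, level with the dial. It goes round with the knob. A white stripe on top of the bar's pointer half and a white line on the disc show it.
- marker_tip (a point): Inner tip of the red marker on the dial, 34 mm from the knob's axis. The knob is set when pointer_tip coincides with it. Robot and knob cannot move it.
- thermostat (a joint): Knob angle in rad, 0 to 3.2, growing clockwise seen from above; at 0 the pointer points to the station's +y. The start is 0.5 to 1.6 rad short of the marker, so the knob is turned clockwise.
- plate: The dark steel sloping plate, 235 x 215 mm, fixed. Origin: centre of its upper face, 100 mm above the bench. Its z axis is square to the face and points up out of it, leaning 20 degrees from vertical towards the low edge, nearer the robot; x runs up the slope, y level to the left. Steel strips 8 mm high along its left and right edges; highest point 148 mm.
- spot: The marked spot on the plate: a blue disc 18 mm across in a yellow ring 28 mm across. Origin: its centre, in the plate's upper face, on the plate's level middle line (100 mm above the bench), anywhere within 50 mm left or right of the plate's centre. Its axes are level (z vertical): take the slope from plate. It does not move.
- probe: The thermometer, 110 to 170 g, upright in its stand. Origin: centre of the underside of its black collar (36 mm across, 8 mm thick), which rests on the stand's top. z runs along it from tip to handle. Orange square handle 24 x 24 mm from 8 to 85 mm above the origin, flats along x and y; grip it near 50 mm. Below: steel stem 12 mm thick to 50 mm down, then the spring tip to 72 mm.
- probe_tip (a point): Lowest point of the round copper tip (12 mm across) of the thermometer: 72 mm below the probe's origin on its axis when the spring is free, less by the value of plunger.
- plunger (a joint): How far the spring tip is pushed in, in m: 0 free, 0.012 fully in. The push along the tool is 1 N at 0 and 0.5 N more per mm: 2.5 N at 3 mm, 4 N at 6 mm, 5.5 N at 9 mm, 7 N at 12 mm, where it is hard.
- stand: White block 75 x 75 x 90 mm tall, fixed, with an upright square hole 21 mm wide through its middle in which the thermometer hangs by its collar. Origin: centre of its underside. Lift the thermometer straight up by at least 75 mm to clear it.
- dredger: Bystander: aluminium sugar dredger, 66 mm across and 117 mm tall, upright. Origin: centre of its underside. Leave alone. Stand and dredger may have changed places.
- jam: Bystander: amber jar with red cap, 70 mm across and 100 mm tall. Origin: centre of its underside. Leave alone.
- bowl: Bystander: white bowl 100 mm across and 50 mm tall. Origin: centre of its underside. Leave alone.
There are look-alikes about, which are no part of the job. There is more than one size of the probe; the job needs the largest.

How it is judged:
By the outcome, as a careful person would: the job done as asked, in the order asked, and still so for the second after the job is handed in, while the arm keeps its last pose, push and grip.
It also fails if it takes over 51 s, if anything falls off the work surface, if the arm or the gripper's body presses on something with over 40 N, if the wrist force passes 120 N, or if a joint passes its speed limit or range.

### The arm

A 7-joint arm with a two-finger parallel gripper is mounted at the origin on the work surface. World frame = base frame: x ahead of the robot, y to its left, z up, the work surface at z = 0. Lengths are in m, angles in rad, forces in N, time in s.
With the tool pointing down it reaches from about 0.4 to 0.875 m from the base axis. Payload 6.5 kg.
Tool frame: the origin (TCP) lies at the very end of the fingers, on their centre line; the grasp point (between the pads) lies 19 mm behind it; z points along the fingers, y is the line along which they close (so a half turn about z gives the same grasp; the last joint's range is limited). The gripper opens to 85 mm and grips with 20 to 120 N. Pads are 22 mm wide; open, the fingers measure 114 mm over their backs; the gripper's body (76 mm by 85 mm) begins 54 mm behind the grasp point. The pads swing forward as they close: fully open they stand 13 mm farther back than shut.
Start: joints at [1.145, 0.536, -0.004, 1.538, 0.003, 1.067, -0.071], TCP at [0.229, -0.608, 0.231] pointing down, gripper open.
Joint ranges: [-2.7, 2.7], [-0.37, 2.16], [-1.27, 1.26], [0.24, 2.4], [-1.31, 4.45], [0.19, 1.91], [-2.76, 2.76]. Speed limits (rad/s): [2.39, 2.39, 3.14, 3.14, 3.14, 3.14, 3.14].

### API

Orientations are given as a unit quaternion [x, y, z, w].
In Python, from workcell import observe, eyes, job gives the robot as it stands. The module is installed in compiled form; this text tells all that it offers.
- The arm moves only by the tool jog_arm, never from a script. Its argument "rows" is a list of rows, each an object with "slide": the shift along the tool's x, y, z in cm, a list of three; "turn": the turn, a rotation vector about the tool's x, y, z in rad, a list of three; "grip": the finger opening in cm, from 0 to 8.54. In form: [{"slide": [dx, dy, dz], "turn": [ax, ay, az], "grip": grip}, ...]. A call has 1 to 12 rows; each row is the pose to reach, as a shift and turn from the pose commanded when the call began, along the tool's axes at that moment; what a row does not reach only later rows make up. A row lasts 1/10 s, in which the tool goes at most 50 mm and 8.59 degrees, less where a joint would pass 70% of its speed; a pose out of reach is approached as far as the arm can. A call with a gripper value outside its range is refused whole. The fingers move at their own pace and stop on an object; "newtons" is the grip in N (left out, the last holds). Time passes only in rows, so rows that repeat a pose let the fingers close. It gives the time, the measured TCP pose, the force, the opening and the grip force at its end, in the units of the state.
- observe(): the state, without advancing time (a new reading comes with each control period).
- eyes.get_image(name): name is "scene" or "top"; returns the picture (384x512x3 uint8, red, green, blue); there is no depth.
- eyes.camera_model(name): a dict with "fx", "fy", "cx", "cy" (pixels), "origin" and "rotation" of the camera in the world. Camera axes: x right, y up, looking along -z (the intrinsics and any distortion apply to the point x, -y, -z); pixel columns grow to the right and rows downward; lengths in m; the calibration is good to about 2 mm. A picture is of the moment at which its call begins. camera_model takes no time and is no camera call.
- job.finish_job(): hands the job in; it is judged then, once.
The state is a dict: "time_s": time; "joint_pos": joint angles; "joint_velocities": joint speeds; "joint_efforts": joint torques, N m; "tcp_pos": TCP position; "orientation": TCP orientation; "wrist_force": force on the tool from outside, world axes, zero at the start; "moment": the same for the moment, N m; "finger_gap": finger opening in m; "grasp_force": force on a finger pad.
Only numpy, scipy, OpenCV 4.12 (cv2) and the standard library are available. Lean on these libraries where they do the work, as an engineer would, in place of code of your own. Each camera call takes 0.05 s, during which the arm holds its last target. There are 200 camera calls.

## Working session

There is one attempt and no reset: what is moved stays moved. The work goes in short steps, Python scripts to look and compute and a tool call to move; the robot and the scene stay as the last step left them, time stands still between calls to the robot, and variables do not carry over. Pictures are saved under pics/ and viewed, at most 10 in all, crops included, and the job is handed in when it is done.

Besides the shell and the picture viewer there is one more tool, called after ">>>" by a JSON object that holds its "api" and its "payload", one argument or row to a line. jog_arm: Moves the arm, as the interface text tells. Its arguments: {"type":"object","properties":{"rows":{"type":"array","items":{"type":"object","properties":{"slide":{"type":"array","items":{"type":"number"}},"turn":{"type":"array","items":{"type":"number"}},"grip":{"type":"number"}}}},"newtons":{"type":"number"}},"required":["rows"]}

```bash
mkdir -p pics
python3 - <<'E'
from workcell import observe, eyes, job
import cv2,numpy as np
s=observe();print(s)
for n in("scene","top"):
    im=eyes.get_image(n);cv2.imwrite(f"pics/{n}0.png",im[:,:,::-1]);np.save(f"{n}0.npy",im)
    print(n,eyes.camera_model(n))
    cv2.imwrite(f"pics/{n}0b.png",cv2.resize(im[:,:,::-1],(800,600),interpolation=cv2.INTER_CUBIC))
E
```

```text
{'time_s': 0.0, 'joint_pos': array([ 1.14479973,  0.53723232, -0.00443342,  1.53890541,  0.00260181,
        1.06730683, -0.07122074]), 'joint_velocities': array([-1.38345079e-03, -1.08636474e-03, -9.61640037e-05,  1.07417822e-03,
       -1.10382420e-03,  1.51121085e-04,  8.92333453e-04]), 'joint_efforts': array([-4.00467334e-04, -5.83417547e+01,  1.04862537e+00, -2.59104735e+01,
        1.23659038e-02,  9.53968061e-03,  1.66284360e-05]), 'tcp_pos': array([ 0.22859909, -0.6077692 ,  0.2303577 ]), 'orientation': array([ 9.83857211e-01,  1.78952890e-01, -2.33160670e-04, -8.93154104e-04]), 'wrist_force': array([ 0.30037998, -0.26511401,  0.2849669 ]), 'moment': array([-0.03364438, -0.03784475,  0.02215406]), 'grasp_force': 0.0, 'finger_gap': 0.08550792344510169}
scene {'fx': 355.6042109428509, 'fy': 355.6042109428509, 'cx': 261.8272413172186, 'cy': 191.49740292580012, 'origin': array([0.9985761 , 0.70969166, 0.84855461]), 'rotation': array([0.11619466, 0.39512576, 0.87631323, 0.24989908])}
top {'fx': 383.63739009610055, 'fy': 383.63739009610055, 'cx': 253.5843087932555, 'cy': 182.71989470444396, 'origin': array([ 0.47438885, -0.00308202,  1.06832628]), 'rotation': array([ 0.03011544, -0.02692949, -0.70127346,  0.71174672])}
```

View pics/scene0b.png

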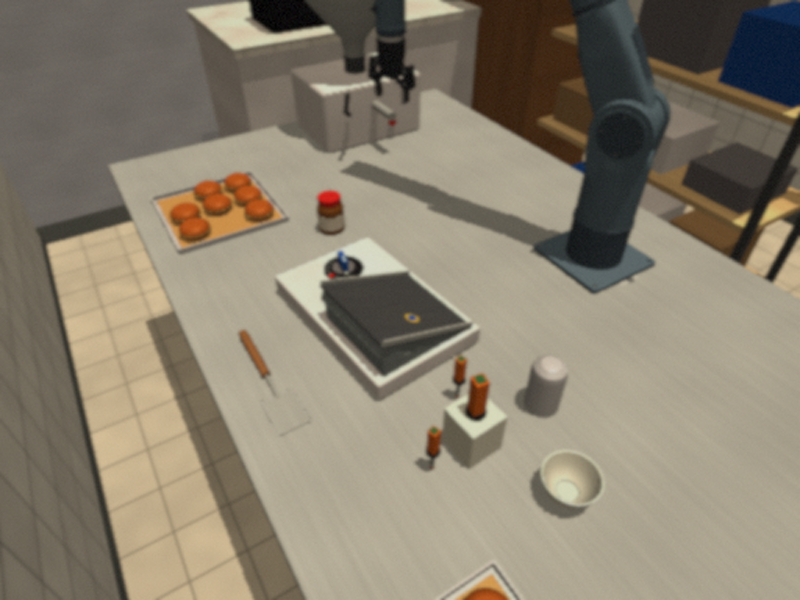

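View pics/top0b.png

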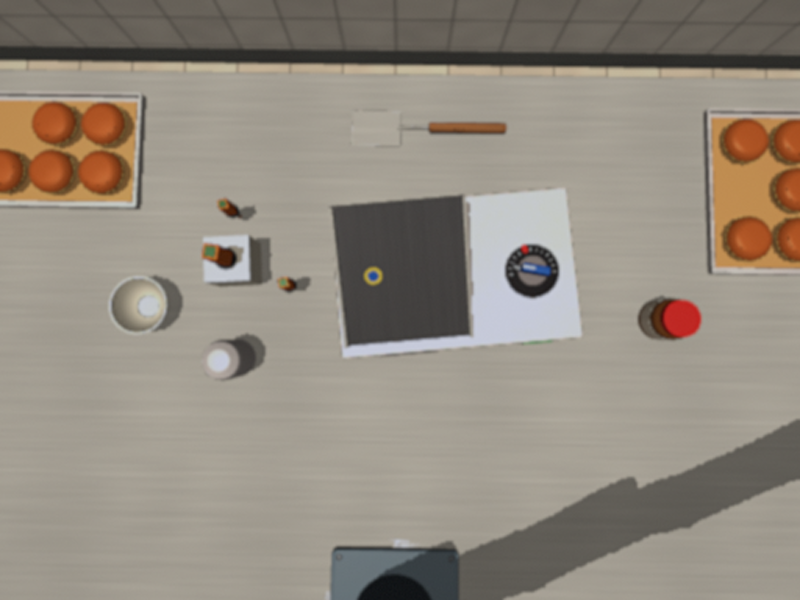

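The scene view shows the station mid-bench and three thermometer-like tools: a large one in the white stand (478,395) and two small ones at (460,370) and (434,442). The top view shows the same three at (222,255), (287,284) and (229,207); the one in the white block is largest and hangs by its collar, so it fits. The dial is at (532,270), its red marker at (524,249), and the spot at (373,276). Next, enlarged crops to confirm.

```bash
cat > h.py <<'E'
import numpy as np,cv2
from workcell import observe,eyes,job
from scipy.spatial.transform import Rotation as R
def ray(n,uv):
    m=eyes.camera_model(n);d=np.array([(uv[0]-m['cx'])/m['fx'],-(uv[1]-m['cy'])/m['fy'],-1])
    return np.array(m['origin']),R.from_quat(m['rotation']).apply(d)
def at(n,uv,z):
    o,d=ray(n,uv);return o+d*(z-o[2])/d[2]
def pix(n,p):
    m=eyes.camera_model(n);q=R.from_quat(m['rotation']).inv().apply(np.array(p)-m['origin'])
    return np.array([m['cx']+m['fx']*q[0]/-q[2],m['cy']-m['fy']*q[1]/-q[2]])
def tri(u1,u2):
    A=[];b=[]
    for n,u in(("top",u1),("scene",u2)):
        o,d=ray(n,u);d=d/np.linalg.norm(d);P=np.eye(3)-np.outer(d,d);A.append(P);b.append(P@o)
    return np.linalg.lstsq(np.vstack(A),np.hstack(b),rcond=None)[0]
def blob(im,box,lo,hi):
    x0,y0,x1,y1=box;h=cv2.cvtColor(im[y0:y1,x0:x1],cv2.COLOR_RGB2HSV);m=cv2.inRange(h,lo,hi)
    ys,xs=np.nonzero(m);return np.array([xs.mean()+x0,ys.mean()+y0]),len(xs),m
E
python3 - <<'E'
from h import *
t=np.load("top0.npy");s=np.load("scene0.npy")
c=[cv2.resize(a[:,:,::-1],(400,400),interpolation=cv2.INTER_CUBIC) for a in (t[150:200,315:365],t[125:195,120:190],s[230:310,265:345],s[150:215,195:285][:, :65])]
cv2.imwrite("pics/crop1.png",cv2.resize(np.vstack([np.hstack(c[:2]),np.hstack(c[2:])]),(600,600)))
print("spot",*(at("top",b,.1) for b in [blob(t,(225,160,255,195),(100,120,40),(130,255,255))[0]]))
b,n,_=blob(t,(315,150,365,200),(100,120,60),(130,255,255));print("blue bar",b,n,at("top",b,.087))
r,n,_=blob(t,(315,150,365,200),(0,150,90),(8,255,255));print("red",r,n,at("top",r,.057))
r,n,_=blob(t,(315,150,365,200),(0,0,0),(179,255,60));print("dark",r,n,at("top",r,.053))
# station corners: right deck white edges
for u in [(565,188),(580,336),(344,356)]: print("corner",at("top",np.array(u)/1.5625,.05))
for u in [(333,207),(463,197)]: print("plate top edge",at("top",np.array(u)/1.5625,.137))
for u in [(204,236),(250,236),(250,283),(204,284)]: print("stand",at("top",np.array(u)/1.5625,.09))
print("green",at("top",np.array((210,252))/1.5625,.183), tri(np.array((210,252))/1.5625,np.array((480,379))/1.5625))
E
```

```text
spot [0.56823649 0.04099956 0.1       ]
blue bar [345.77142857 172.77142857] 70 [ 0.58283024 -0.2345103   0.087     ]
red [335.38888889 159.61111111] 18 [ 0.62088544 -0.21419681  0.057     ]
dark [340.67696629 175.54213483] 356 [ 0.57898814 -0.22897479  0.053     ]
corner [ 0.72971154 -0.28648114  0.05      ]
corner [ 0.47560706 -0.30985486  0.05      ]
corner [0.43597065 0.08853216 0.05      ]
plate top edge [0.67232743 0.10318288 0.137     ]
plate top edge [ 0.69121468 -0.10150699  0.137     ]
stand [0.63077884 0.32039327 0.09      ]
stand [0.63186853 0.24440299 0.09      ]
stand [0.55406864 0.24170468 0.09      ]
stand [0.55131754 0.31714408 0.09      ]
green [0.59196833 0.27970685 0.183     ] [0.59373462 0.28247074 0.17316984]
```

View pics/crop1.png

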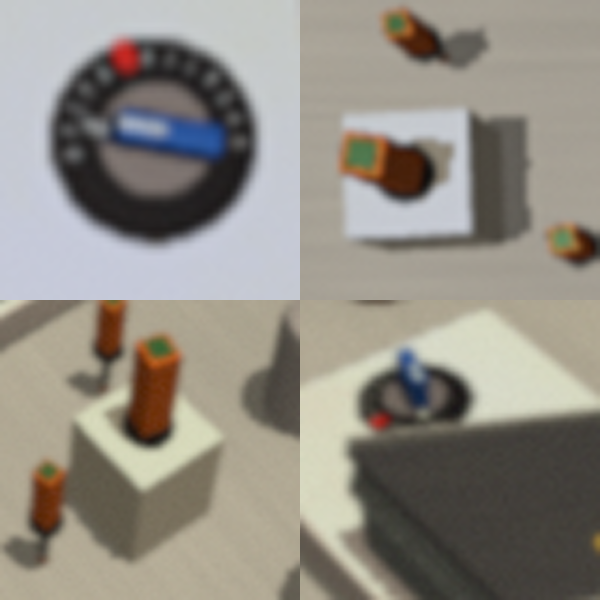

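The crops show the stand's tool is clearly the largest of the three. The pointer is at crop (93,126) and the red marker at (126,57), about 60° clockwise of it. Next, precise fits.

```bash
cat >> h.py <<'E'
def axes_go(pos,x_yaw=None,Rt=None):
    "slide cm & turn to reach pos with tool down, tool x at yaw"
    s=observe();R0=R.from_quat(s['orientation'])
    if Rt is None:
        c,n=np.cos(x_yaw),np.sin(x_yaw);Rt=R.from_matrix(np.array([[c,n,0],[n,-c,0],[0,0,-1]]))
    return np.round(R0.inv().apply(np.array(pos)-s['tcp_pos'])*100,2),np.round((R0.inv()*Rt).as_rotvec(),3)
E
cat > dial.py <<'E'
from h import *
def dial(t,x0=310,y0=145,w=60,k=8):
    c=cv2.resize(t[y0:y0+w,x0:x0+w],None,fx=k,fy=k,interpolation=cv2.INTER_CUBIC)
    up=lambda q:(np.array(q)+.5)/k-.5+[x0,y0]
    h=cv2.cvtColor(c,cv2.COLOR_RGB2HSV)
    m=((h[...,2]<120)|((h[...,1]>120))).astype(np.uint8)
    ct=max(cv2.findContours(m,0,1)[0],key=cv2.contourArea);e=cv2.fitEllipse(cv2.convexHull(ct))
    C=at("top",up(e[0]),.055);print("dial",C,e)
    r=c.astype(float);w=np.clip(r[...,0]-np.maximum(r[...,1],r[...,2])-40,0,None)
    ys,xs=np.indices(w.shape);f=lambda w:up([(w*xs).sum()/w.sum(),(w*ys).sum()/w.sum()])
    M=at("top",f(w),.057)
    b=np.clip(r[...,2]-r[...,0]-50,0,None);B=at("top",f(b),.085)
    # pointer: bar long axis from blue mask pca incl. stripe (hull)
    bm=(b>0).astype(np.uint8);bc=max(cv2.findContours(bm,0,1)[0],key=cv2.contourArea)
    box=cv2.minAreaRect(bc);pts=np.array([at("top",up(p),.087) for p in cv2.boxPoints(box)])
    e1,e2=pts[1]-pts[0],pts[2]-pts[1];L=e1 if np.linalg.norm(e1)>np.linalg.norm(e2) else e2
    print("bar centre",pts.mean(0),"len",np.linalg.norm(e1),np.linalg.norm(e2),"yaw",np.degrees(np.arctan2(L[1],L[0]))%180)
    # angle by pca
    v=np.argwhere(bm)[:,::-1];w_=np.array([at("top",up(p),.087)[:2] for p in v[::7]]);u=np.linalg.svd(w_-w_.mean(0),full_matrices=False)[2][0]
    print("pca yaw",np.degrees(np.arctan2(u[1],u[0]))%180)
    d=(M-C)[:2];print("marker",M,"r",np.linalg.norm(d),"yaw",np.degrees(np.arctan2(d[1],d[0])))
    return C
E
python3 - <<'E'
from dial import *
t=np.load("top0.npy");C=dial(t)
print(axes_go([.58,-.231,.20],np.radians(80)))
E
```

```text
dial [ 0.58579147 -0.22699438  0.055     ] ((244.211181640625, 226.7376708984375), (268.6544189453125, 272.7288513183594), 107.67444610595703)
bar centre [ 0.58475139 -0.22754613  0.087     ] len 0.015244805378453529 0.0465330576529366 yaw 82.9931883476841
pca yaw 85.83038374899466
marker [ 0.62227023 -0.2142336   0.057     ] r 0.03864631119114725 yaw 19.280546790149717
(array([ 46.16, -22.89,   3.08]), array([-2.000e-03, -1.000e-03, -1.036e+00]))
```

>>> {"api": "jog_arm", "payload": {
  "rows": [
    {"slide":[46.8,-23.1,6],"turn":[0,0,-1.09],"grip":7},
    {"slide":[46.8,-23.1,6],"turn":[0,0,-1.09],"grip":7},
    {"slide":[46.8,-23.1,6],"turn":[0,0,-1.09],"grip":7},
    {"slide":[46.8,-23.1,6],"turn":[0,0,-1.09],"grip":7},
    {"slide":[46.8,-23.1,6],"turn":[0,0,-1.09],"grip":7},
    {"slide":[46.8,-23.1,6],"turn":[0,0,-1.09],"grip":7},
    {"slide":[46.8,-23.1,6],"turn":[0,0,-1.09],"grip":7},
    {"slide":[46.8,-23.1,6],"turn":[0,0,-1.09],"grip":7},
    {"slide":[46.8,-23.1,6],"turn":[0,0,-1.09],"grip":7},
    {"slide":[46.8,-23.1,6],"turn":[0,0,-1.09],"grip":7},
    {"slide":[46.8,-23.1,6],"turn":[0,0,-1.09],"grip":7},
    {"slide":[46.8,-23.1,6],"turn":[0,0,-1.09],"grip":7}
  ]
}}

```text
time_s: 1.3
tcp_pos: [0.5881, -0.2215, 0.1705]
orientation: [0.746, 0.666, 0.001, -0.001]
wrist_force: [-0.4, 0.6, 0.4]
finger_gap: 0.0699
grasp_force: 0.0
```

>>> {"api": "jog_arm", "payload": {
  "rows": [
    {"slide":[0,0,0],"turn":[0,0,0],"grip":5},
    {"slide":[0,0,0],"turn":[0,0,0],"grip":5},
    {"slide":[0,0,0],"turn":[0,0,0],"grip":5}
  ]
}}

```text
time_s: 1.6
tcp_pos: [0.5845, -0.2292, 0.1713]
orientation: [0.749, 0.662, -0.0, 0.0]
wrist_force: [0.1, -0.1, -0.5]
finger_gap: 0.0502
grasp_force: 0.0
```

Run:
```python
from h import *
s=observe();print(s['tcp_pos'],s['joint_pos'],s['finger_gap'],R.from_quat(s['orientation']).as_matrix()[:,0],s['time_s'])
print(axes_go([.5855,-.227,.065],np.radians(83)))
```

```text
[ 0.58454293 -0.22922652  0.17131263] [ 5.36464194e-01  5.88865311e-01 -3.33888115e-01  1.63518576e+00
  2.25928754e-01  9.55984682e-01  1.70861787e-04] 0.05020216100565652 [ 1.23280424e-01  9.92371432e-01 -9.36756124e-04] 1.6
(array([ 0.24,  0.07, 10.63]), array([-0.   ,  0.001, -0.001]))
```

>>> {"api": "jog_arm", "payload": {
  "rows": [
    {"slide":[0.2,0.1,4],"turn":[0,0,0],"grip":5},
    {"slide":[0.2,0.1,8],"turn":[0,0,0],"grip":5},
    {"slide":[0.2,0.1,10.7],"turn":[0,0,0],"grip":5},
    {"slide":[0.2,0.1,10.7],"turn":[0,0,0],"grip":5},
    {"slide":[0.2,0.1,10.7],"turn":[0,0,0],"grip":2.5},
    {"slide":[0.2,0.1,10.7],"turn":[0,0,0],"grip":1},
    {"slide":[0.2,0.1,10.7],"turn":[0,0,0],"grip":1},
    {"slide":[0.2,0.1,10.7],"turn":[0,0,0],"grip":1},
    {"slide":[0.2,0.1,10.7],"turn":[0,0,0],"grip":1},
    {"slide":[0.2,0.1,10.7],"turn":[0,0,0],"grip":1}
  ],
  "newtons": 30
}}

```text
time_s: 2.6
tcp_pos: [0.5872, -0.2264, 0.0665]
orientation: [0.749, 0.663, -0.0, 0.001]
wrist_force: [-2.9, 0.4, 5.3]
finger_gap: 0.013
grasp_force: 31.1
```

>>> {"api": "jog_arm", "payload": {
  "rows": [
    {"slide":[0,0,0],"turn":[0,0,0.12],"grip":1},
    {"slide":[0,0,0],"turn":[0,0,0.24],"grip":1},
    {"slide":[0,0,0],"turn":[0,0,0.36],"grip":1},
    {"slide":[0,0,0],"turn":[0,0,0.48],"grip":1},
    {"slide":[0,0,0],"turn":[0,0,0.6],"grip":1},
    {"slide":[0,0,0],"turn":[0,0,0.72],"grip":1},
    {"slide":[0,0,0],"turn":[0,0,0.84],"grip":1},
    {"slide":[0,0,0],"turn":[0,0,0.96],"grip":1},
    {"slide":[0,0,0],"turn":[0,0,1.06],"grip":1},
    {"slide":[0,0,0],"turn":[0,0,1.11],"grip":1},
    {"slide":[0,0,0],"turn":[0,0,1.11],"grip":1},
    {"slide":[0,0,0],"turn":[0,0,1.11],"grip":1}
  ]
}}

```text
time_s: 3.8
tcp_pos: [0.5874, -0.2266, 0.0665]
orientation: [0.986, 0.169, 0.001, 0.001]
wrist_force: [-2.8, -1.4, 6.0]
finger_gap: 0.0137
grasp_force: 31.2
```

>>> {"api": "jog_arm", "payload": {
  "rows": [
    {"slide":[0,0,0],"turn":[0,0,0],"grip":1},
    {"slide":[0,0,0],"turn":[0,0,0],"grip":4},
    {"slide":[0,0,0],"turn":[0,0,0],"grip":4},
    {"slide":[0,0,0],"turn":[0,0,0],"grip":4},
    {"slide":[0,0,-4],"turn":[0,0,0],"grip":4},
    {"slide":[0,0,-8],"turn":[0,0,0],"grip":4},
    {"slide":[-5,0,-10],"turn":[0,0,0],"grip":4},
    {"slide":[-10,0,-10],"turn":[0,0,0],"grip":4},
    {"slide":[-15,0,-10],"turn":[0,0,0],"grip":4},
    {"slide":[-20,0,-10],"turn":[0,0,0],"grip":4},
    {"slide":[-20,0,-10],"turn":[0,0,0],"grip":4}
  ]
}}

```text
time_s: 4.9
tcp_pos: [0.3914, -0.2947, 0.1641]
orientation: [0.986, 0.165, -0.002, -0.0]
wrist_force: [0.2, -0.6, -0.2]
finger_gap: 0.0401
grasp_force: 0.0
```

Run:
```python
from dial import *
s=observe();print(s['tcp_pos'],s['joint_pos'],s['time_s'],R.from_quat(s['orientation']).as_matrix()[:,0])
t=eyes.get_image("top");np.save("top1.npy",t)
c=t[145:205,310:370,::-1];cv2.imwrite("pics/dial1.png",cv2.resize(c,(600,600),interpolation=cv2.INTER_CUBIC))
dial(t)
```

```text
[ 0.39140351 -0.29472823  0.16407471] [ 5.51893538e-01  3.62459065e-01 -1.50136825e-04  2.01015255e+00
  3.78325064e-03  7.72681774e-01 -6.89472297e-01] 4.9 [ 0.94528971  0.32620314 -0.00434518]
dial [ 0.58576344 -0.22701288  0.055     ] ((244.2672882080078, 226.8225555419922), (267.2622375488281, 271.4041442871094), 113.38076782226562)
bar centre [ 0.58411414 -0.22634596  0.087     ] len 0.015241694971901035 0.045719985794608384 yaw 19.517272384560442
pca yaw 23.541885259229787
marker [ 0.62287553 -0.21395826  0.057     ] r 0.0393412111286756 yaw 19.379931265454136
```

View pics/dial1.png

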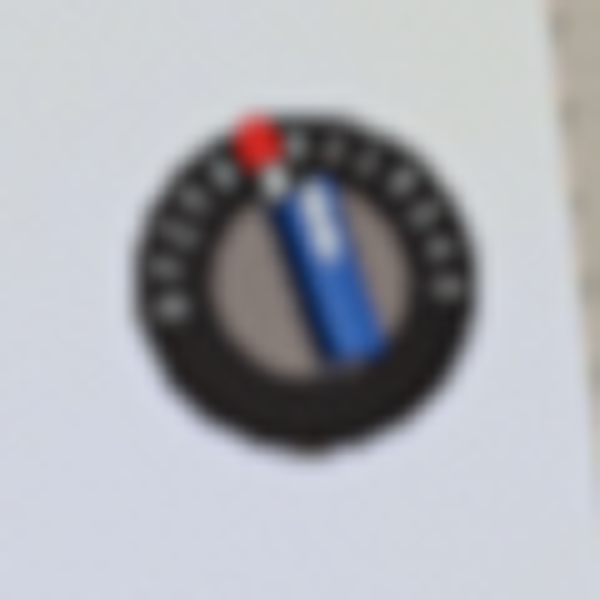

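The pointer line at crop (272,180) meets the red marker at (260,140). Both sit at about 19.4° yaw, so the knob is set. Next, the thermometer.

Run:
```python
from h import *
t=np.load("top1.npy")
k=8;x0,y0=115,135;c=cv2.resize(t[y0:y0+60,x0:x0+60],None,fx=k,fy=k,interpolation=cv2.INTER_CUBIC)
up=lambda q:(np.array(q)+.5)/k-.5+[x0,y0]
h=cv2.cvtColor(c,cv2.COLOR_RGB2HSV)
for nm,m,z in [("green",cv2.inRange(h,(40,60,40),(85,255,255)),.175),("stand",cv2.inRange(h,(0,0,195),(179,45,255)),.09)]:
    ct=max(cv2.findContours(m,0,1)[0],key=cv2.contourArea);r=cv2.minAreaRect(ct)
    P=np.array([at("top",up(p),z) for p in cv2.boxPoints(r)]);e=P[1]-P[0];print(nm,P.mean(0),np.linalg.norm(e),np.linalg.norm(P[2]-P[1]),np.degrees(np.arctan2(e[1],e[0])))
print(axes_go([.592,.281,.25],np.radians(92)))
```

```text
green [0.5949819  0.28351763 0.175     ] 0.011854049365365193 0.0121980784470028 -5.7680697082803185
stand [0.5956374  0.28419468 0.09      ] 0.07436115563192232 0.07448095400278756 -87.3329998171575
(array([ 37.51, -47.81,  -8.61]), array([-1.000e-03,  1.000e-03, -1.271e+00]))
```

>>> {"api": "jog_arm", "payload": {
  "rows": [
    {"slide":[0,0,-5],"turn":[0,0,0],"grip":6},
    {"slide":[0,0,-9],"turn":[0,0,0],"grip":6},
    {"slide":[0,0,-9],"turn":[0,0,0],"grip":6}
  ]
}}

```text
time_s: 5.25
tcp_pos: [0.4027, -0.2934, 0.2598]
orientation: [0.985, 0.17, 0.004, 0.003]
wrist_force: [0.9, 0.1, -0.7]
finger_gap: 0.0598
grasp_force: 0.0
```

>>> {"api": "jog_arm", "payload": {
  "rows": [
    {"slide":[37.4,-47.9,1],"turn":[0,0,-1.28],"grip":6},
    {"slide":[37.4,-47.9,1],"turn":[0,0,-1.28],"grip":6},
    {"slide":[37.4,-47.9,1],"turn":[0,0,-1.28],"grip":6},
    {"slide":[37.4,-47.9,1],"turn":[0,0,-1.28],"grip":6},
    {"slide":[37.4,-47.9,1],"turn":[0,0,-1.28],"grip":6},
    {"slide":[37.4,-47.9,1],"turn":[0,0,-1.28],"grip":6},
    {"slide":[37.4,-47.9,1],"turn":[0,0,-1.28],"grip":6},
    {"slide":[37.4,-47.9,1],"turn":[0,0,-1.28],"grip":6},
    {"slide":[37.4,-47.9,1],"turn":[0,0,-1.28],"grip":6},
    {"slide":[37.4,-47.9,1],"turn":[0,0,-1.28],"grip":6},
    {"slide":[37.4,-47.9,1],"turn":[0,0,-1.28],"grip":6},
    {"slide":[37.4,-47.9,1],"turn":[0,0,-1.28],"grip":6}
  ]
}}

```text
time_s: 6.45
tcp_pos: [0.5889, 0.2802, 0.2439]
orientation: [0.689, 0.725, 0.0, -0.001]
wrist_force: [0.5, -1.0, 0.9]
finger_gap: 0.06
grasp_force: 0.0
```

>>> {"api": "jog_arm", "payload": {
  "rows": [
    {"slide":[0,0,0],"turn":[0,0,0],"grip":6},
    {"slide":[0,0,0],"turn":[0,0,0],"grip":6},
    {"slide":[0,0,0],"turn":[0,0,0],"grip":6}
  ]
}}

```text
time_s: 6.75
tcp_pos: [0.5887, 0.2761, 0.2439]
orientation: [0.69, 0.724, -0.0, 0.0]
wrist_force: [1.0, -0.4, -0.5]
finger_gap: 0.06
grasp_force: 0.0
```

Run:
```python
from h import *
s=observe();print(s['tcp_pos'],s['joint_pos'],s['time_s'])
print(axes_go([.595,.284,.121],np.radians(92.7)))
```

```text
[0.58869262 0.27611399 0.24391102] [-0.21816277  0.56369998 -0.42975218  1.50383658  0.24914934  1.12936563
 -0.64766522] 6.75
(array([ 0.77,  0.68, 12.29]), array([-0.001,  0.001,  0.001]))
```

Descend and grip.

>>> {"api": "jog_arm", "payload": {
  "rows": [
    {"slide":[0.8,0.7,1],"turn":[0,0,0],"grip":6},
    {"slide":[0.8,0.7,5],"turn":[0,0,0],"grip":6},
    {"slide":[0.8,0.7,9],"turn":[0,0,0],"grip":6},
    {"slide":[0.8,0.7,12.3],"turn":[0,0,0],"grip":6},
    {"slide":[0.8,0.7,12.3],"turn":[0,0,0],"grip":6},
    {"slide":[0.8,0.7,12.3],"turn":[0,0,0],"grip":3.5},
    {"slide":[0.8,0.7,12.3],"turn":[0,0,0],"grip":2},
    {"slide":[0.8,0.7,12.3],"turn":[0,0,0],"grip":2},
    {"slide":[0.8,0.7,12.3],"turn":[0,0,0],"grip":2},
    {"slide":[0.8,0.7,12.3],"turn":[0,0,0],"grip":2},
    {"slide":[0.8,0.7,12.3],"turn":[0,0,0],"grip":2}
  ],
  "newtons": 50
}}

```text
time_s: 7.85
tcp_pos: [0.5968, 0.286, 0.1239]
orientation: [0.69, 0.724, 0.002, 0.001]
wrist_force: [-0.5, -0.7, 7.0]
finger_gap: 0.0236
grasp_force: 49.8
```

Run:
```python
from h import *
s=observe();print(s['tcp_pos'],s['wrist_force'],s['moment'],s['finger_gap'],s['time_s'])
```

```text
[0.59675284 0.28595687 0.12391779] [-0.50414349 -0.69152882  6.95783623] [-0.08995247  0.21167306  0.03406237] 0.023595746106330834 7.85
```

>>> {"api": "jog_arm", "payload": {
  "rows": [
    {"slide":[0,0,-2],"turn":[0,0,0],"grip":2},
    {"slide":[0,0,-5],"turn":[0,0,0],"grip":2},
    {"slide":[0,0,-9],"turn":[0,0,0],"grip":2},
    {"slide":[0,0,-13],"turn":[0,0,0],"grip":2},
    {"slide":[0,0,-17],"turn":[0,0,0],"grip":2},
    {"slide":[0,0,-17],"turn":[0,0,0],"grip":2},
    {"slide":[0,0,-17],"turn":[0,0,0],"grip":2},
    {"slide":[0,0,-17],"turn":[0,0,0],"grip":2}
  ]
}}

```text
time_s: 8.65
tcp_pos: [0.5946, 0.2844, 0.2902]
orientation: [0.69, 0.724, -0.001, -0.0]
wrist_force: [-0.2, 0.4, -2.0]
finger_gap: 0.0228
grasp_force: 49.5
```

```bash
cat >> h.py <<'E'
yaw=np.radians(5.5);a=np.radians(20)
sx=np.array([np.cos(yaw),np.sin(yaw),0]);sy=np.array([-np.sin(yaw),np.cos(yaw),0]);ez=np.array([0,0,1.])
n=-np.sin(a)*sx+np.cos(a)*ez
Rt=R.from_matrix(np.column_stack([sy,np.cross(-n,sy),-n]))
E
python3 - <<'E'
from h import *
s=observe();print(s['tcp_pos'],s['wrist_force'],s['finger_gap'],s['time_s'])
spot=np.array([.568,.041,.1])
print(axes_go(spot+n*(.106+.05),Rt=Rt))
sc=eyes.get_image("scene");t=eyes.get_image("top")
p=s['tcp_pos'];Rm=R.from_quat(s['orientation'])
print("pred tip px",pix("scene",p+Rm.apply([0,0,.106])),pix("top",p+Rm.apply([0,0,.106])))
u=pix("scene",p).astype(int);v=pix("top",p).astype(int);print(u,v)
f=lambda im,u:cv2.resize(im[max(u[1]-30,0):,max(u[0]-40,0):][:80,:80,::-1],(400,400),interpolation=cv2.INTER_CUBIC)
cv2.imwrite("pics/held.png",np.hstack([f(sc,u),f(t,v)]))
E
```

```text
[0.59457491 0.28441929 0.29015584] [-0.19616929  0.38605987 -2.02759137] 0.02284018235594908 8.65
(array([-24.43,  -9.17,   4.4 ]), array([-0.351,  0.009, -0.046]))
pred tip px [308.08951798 240.21165946] [132.32531831 160.15578725]
[312 209] [115 152]
```

View pics/held.png

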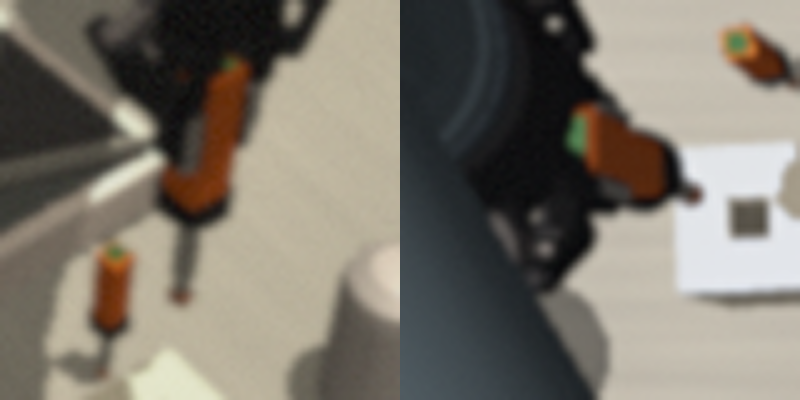

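Scene crop: the tip is at (180,297), i.e. image (308,238). Top crop: the tip is at (692,196). Both are within a pixel or two of the prediction, so the thermometer is held straight. Moving to hover 5 cm above the spot, tilted 20°.

>>> {"api": "jog_arm", "payload": {
  "rows": [
    {"slide":[-4,-1.5,0],"turn":[-0.06,0,-0.01],"grip":2},
    {"slide":[-8,-3,0],"turn":[-0.12,0,-0.02],"grip":2},
    {"slide":[-12,-4.5,1],"turn":[-0.18,0,-0.02],"grip":2},
    {"slide":[-16,-6,2],"turn":[-0.24,0.01,-0.03],"grip":2},
    {"slide":[-20,-7.5,3],"turn":[-0.3,0.01,-0.04],"grip":2},
    {"slide":[-23,-9,4],"turn":[-0.35,0.01,-0.05],"grip":2},
    {"slide":[-24.4,-9.2,4.4],"turn":[-0.351,0.009,-0.046],"grip":2},
    {"slide":[-24.4,-9.2,4.4],"turn":[-0.351,0.009,-0.046],"grip":2},
    {"slide":[-24.4,-9.2,4.4],"turn":[-0.351,0.009,-0.046],"grip":2},
    {"slide":[-24.4,-9.2,4.4],"turn":[-0.351,0.009,-0.046],"grip":2}
  ]
}}

```text
time_s: 9.75
tcp_pos: [0.5161, 0.0384, 0.2478]
orientation: [0.661, 0.729, 0.13, 0.117]
wrist_force: [0.3, -0.6, -1.3]
finger_gap: 0.0235
grasp_force: 49.9
```

```bash
cat > near.py <<'E'
from h import *
import sys
def shot(tag):
    s=observe();print(s['tcp_pos'],s['wrist_force'],s['time_s'],s['finger_gap'],s['joint_pos'])
    p=s['tcp_pos'];Rm=R.from_quat(s['orientation']);print("axis angle to -n deg",np.degrees(np.arccos(Rm.apply([0,0,1])@-n)))
    print(axes_go(np.array([.568,.041,.1])+n*.111,Rt=Rt))
    T=[]
    for nm in("scene","top"):
        im=eyes.get_image(nm);np.save(nm+tag+".npy",im);u=pix(nm,[.568,.041,.12]).astype(int)
        o=u-[30,40]
        print(nm,"origin",o,"spot",(pix(nm,[.568,.041,.1])-o)*6.667,"tip",(pix(nm,p+Rm.apply([0,0,.106]))-o)*6.667,"tcp",(pix(nm,p)-o)*6.667)
        T.append(cv2.resize(im[o[1]:o[1]+60,o[0]:o[0]+60,::-1],(400,400),interpolation=cv2.INTER_CUBIC))
    cv2.imwrite(f"pics/near{tag}.png",np.hstack(T))
shot(sys.argv[1])
E
python3 near.py A
```

```text
[0.51609447 0.03839015 0.24775212] [ 0.3059019  -0.57926452 -1.33697435] 9.75 0.023514145639798496 [ 0.20484612  0.13955359 -0.4117763   2.1347737   0.17202046  0.53404978
 -0.22905813]
axis angle to -n deg 0.1912070397471395
(array([-0.25, -0.19,  4.56]), array([ 0.003, -0.002,  0.001]))
scene origin [233 158] spot [205.83787113 302.45116955] tip [237.53490576 213.20018575] tcp [308.4257943    4.28785202]
top origin [207 135] spot [208.33127725 276.46588472] tip [198.64948747 306.40776129] tcp [193.38651051 392.87073064]
```

View pics/nearA.png

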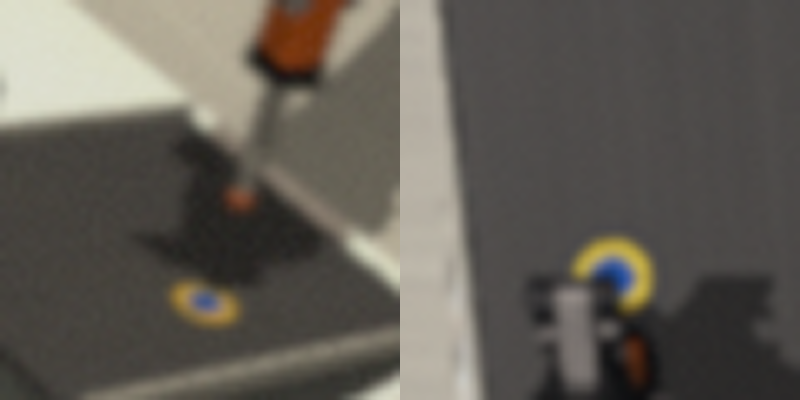

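The left crop shows the blue centre at (205,300) and the copper tip at (240,198), matching the prediction. In the right crop the gripper hides the tip. Approaching to just off contact.

>>> {"api": "jog_arm", "payload": {
  "rows": [
    {"slide":[-0.3,-0.2,2],"turn":[0,0,0],"grip":2},
    {"slide":[-0.3,-0.2,4],"turn":[0,0,0],"grip":2},
    {"slide":[-0.3,-0.2,4.6],"turn":[0,0,0],"grip":2},
    {"slide":[-0.3,-0.2,4.6],"turn":[0,0,0],"grip":2},
    {"slide":[-0.3,-0.2,4.6],"turn":[0,0,0],"grip":2},
    {"slide":[-0.3,-0.2,4.6],"turn":[0,0,0],"grip":2}
  ]
}}

```text
time_s: 10.45
tcp_pos: [0.53, 0.0354, 0.2045]
orientation: [0.662, 0.729, 0.13, 0.118]
wrist_force: [0.1, -0.1, -0.1]
finger_gap: 0.0236
grasp_force: 49.9
```

```bash
python3 near.py B
```

```text
[0.5299663  0.03544485 0.20448254] [ 0.08067159 -0.06813605 -0.0696887 ] 10.45 0.02364416515355224 [ 0.164855    0.23234885 -0.3715776   2.15208858  0.27163643  0.43351422
 -0.31435577]
axis angle to -n deg 0.2022689104642055
(array([0.19, 0.03, 0.03]), array([ 0.003, -0.001, -0.   ]))
scene origin [233 158] spot [205.83787113 302.45116955] tip [206.61303154 290.75702029] tcp [274.70172713  90.62600046]
top origin [207 135] spot [208.33127725 276.46588472] tip [212.89956996 279.49529276] tcp [209.18812155 358.64254183]
```

View pics/nearB.png

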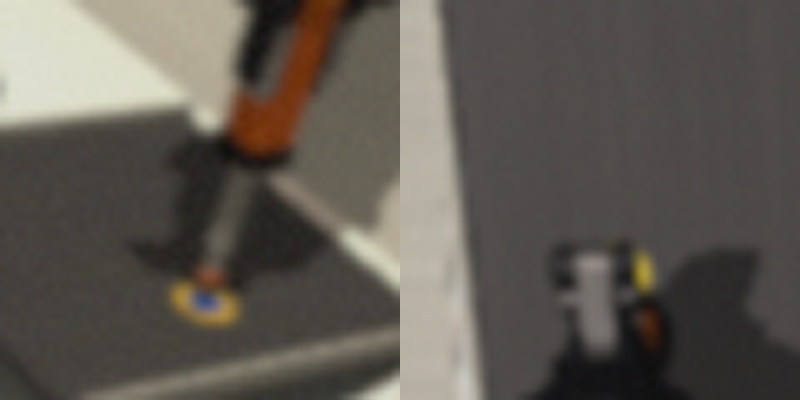

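Left crop: the tip ball is at (211,275), just above the blue centre at (205,300). I'll check the tip's offset in the tool frame by triangulating the earlier held view.

Run:
```python
from h import *
p=np.array([.59457,.28442,.29016]);Rm=R.from_quat([.69,.724,-.001,0])
X=tri((133.4,161.2),(308.0,238.4));print(X,Rm.inv().apply(X-p))
# spot by scene blue
im=np.load("sceneB.npy");t=np.load("top0.npy");b0=blob(np.load("scene0.npy"),(255,190,275,215),(100,80,40),(130,255,255));b1=blob(t,(225,160,255,195),(100,120,40),(130,255,255))
print(b0[:2],b1[:2],tri(b1[0],b0[0]),at("scene",b0[0],.1))
```

```text
[0.59192605 0.28088722 0.1860608 ] [-0.003258   -0.00265999  0.10410776]
(array([263.5, 203. ]), 2) (array([238.25 , 176.375]), 16) [0.56852482 0.04063161 0.10144114] [0.56810566 0.03901225 0.1       ]
```

Run:
```python
from h import *
from scipy.optimize import least_squares
q=[.662,.729,.13,.118]
def cop(im,c,o,r=5):
    u=np.round(np.array(o)+(np.array(c)+.5)/6.667-.5).astype(int);w=im[u[1]-r:u[1]+r+1,u[0]-r:u[0]+r+1].astype(float)
    g=np.clip(w[...,0]-w[...,2]-25,0,None)*(w[...,0]<1.9*w[...,1]+60);g*= (w[...,0]-w[...,1]>15)
    ys,xs=np.indices(g.shape);return np.array([(g*xs).sum(),(g*ys).sum()])/g.sum()+u-r
a=cop(np.load("sceneA.npy"),(240,198),(233,158));b=cop(np.load("sceneB.npy"),(211,272),(233,158),3)
print(((a-[233,158])+.5)*6.667-.5,((b-[233,158])+.5)*6.667-.5)
obs=[("scene",[.51609,.03839,.24775],[.661,.729,.13,.117],a),("scene",[.52997,.03544,.20448],q,b),
("scene",[.59457,.28442,.29016],[.69,.724,-.001,0],(307.6,238.0)),("top",[.59457,.28442,.29016],[.69,.724,-.001,0],(133,160.8))]
f=lambda x:np.concatenate([pix(n_,np.array(p)+R.from_quat(Q).apply(x))-u for n_,p,Q,u in obs])
s=least_squares(f,[0,0,.1]);print(s.x,f(s.x).round(2),f([0,0,.1]).round(2))
```

```text
[239.52992204 199.20532527] [207.42187552 279.98428631]
[-0.00371933 -0.00136764  0.1010921 ] [ 0.15  0.44  0.32 -0.01  0.1  -0.3   0.26 -0.43] [ 0.7   0.83  0.84  0.41  0.7   0.6  -1.5  -1.03]
```

>>> {"api": "jog_arm", "payload": {
  "rows": [
    {"slide":[0.4,0.15,0],"turn":[0,0,0],"grip":2},
    {"slide":[0.4,0.15,0],"turn":[0,0,0],"grip":2},
    {"slide":[0.4,0.15,0.2],"turn":[0,0,0],"grip":2},
    {"slide":[0.4,0.15,0.4],"turn":[0,0,0],"grip":2},
    {"slide":[0.4,0.15,0.6],"turn":[0,0,0],"grip":2},
    {"slide":[0.4,0.15,0.6],"turn":[0,0,0],"grip":2},
    {"slide":[0.4,0.15,0.6],"turn":[0,0,0],"grip":2},
    {"slide":[0.4,0.15,0.6],"turn":[0,0,0],"grip":2}
  ]
}}

```text
time_s: 11.35
tcp_pos: [0.5325, 0.0395, 0.1984]
orientation: [0.662, 0.729, 0.129, 0.117]
wrist_force: [0.3, -0.7, -0.3]
finger_gap: 0.0233
grasp_force: 50.1
```

```bash
cat > st.py <<'E'
from h import *
s=observe();p=s['tcp_pos'];Rm=R.from_quat(s['orientation'])
print(p,"F.n",s['wrist_force']@n,s['wrist_force'],s['moment'],"d",(p-[.568,.041,.1])@n,"ang",np.degrees(np.arccos(Rm.apply([0,0,1])@-n)),s['time_s'])
print(axes_go(np.array([.568,.041,.1])-Rt.apply([-.0023,-.0012,0])+n*.1,Rt=Rt))
E
python3 st.py
```

```text
[0.53253505 0.03947753 0.19839471] F.n -0.3418072038618193 [ 0.33155629 -0.67833763 -0.26728639] [-0.05157891  0.5590987  -0.04287014] d 0.10458457596788412 ang 0.11065630450056999 11.35
(array([0.04, 0.08, 0.46]), array([ 0.002, -0.001, -0.001]))
```

>>> {"api": "jog_arm", "payload": {
  "rows": [
    {"slide":[0,0.1,0.1],"turn":[0,0,0],"grip":2},
    {"slide":[0,0.1,0.2],"turn":[0,0,0],"grip":2},
    {"slide":[0,0.1,0.3],"turn":[0,0,0],"grip":2},
    {"slide":[0,0.1,0.3],"turn":[0,0,0],"grip":2},
    {"slide":[0,0.1,0.3],"turn":[0,0,0],"grip":2}
  ]
}}

```text
time_s: 11.85
tcp_pos: [0.5345, 0.0396, 0.1959]
orientation: [0.662, 0.729, 0.129, 0.117]
wrist_force: [-2.2, -0.7, 0.7]
finger_gap: 0.0233
grasp_force: 50.2
```

```bash
python3 st.py
```

```text
[0.53449245 0.0396478  0.19590229] F.n 1.4279196822210327 [-2.20016622 -0.69958633  0.69804701] [-0.1106127   0.78038216 -0.00857974] d 0.10157049955649931 ang 0.108967938797059 11.85
(array([ 0.04, -0.01,  0.16]), array([ 0.002, -0.001, -0.001]))
```

>>> {"api": "jog_arm", "payload": {
  "rows": [
    {"slide":[0,0,0.1],"turn":[0,0,0],"grip":2},
    {"slide":[0,0,0.2],"turn":[0,0,0],"grip":2},
    {"slide":[0,0,0.3],"turn":[0,0,0],"grip":2},
    {"slide":[0,0,0.3],"turn":[0,0,0],"grip":2},
    {"slide":[0,0,0.3],"turn":[0,0,0],"grip":2}
  ]
}}

```text
time_s: 12.35
tcp_pos: [0.5355, 0.0398, 0.1931]
orientation: [0.662, 0.729, 0.129, 0.117]
wrist_force: [-3.4, -0.9, 2.3]
finger_gap: 0.0235
grasp_force: 50.4
```

```bash
python3 st.py
```

```text
[0.53554248 0.03979118 0.19310523] F.n 3.371712791860946 [-3.38951368 -0.92435607  2.32785319] [-0.11203822  0.86537607 -0.03639022] d 0.09857994243074202 ang 0.11397731086045045 12.35
(array([ 0.04, -0.02, -0.14]), array([ 0.002, -0.001, -0.001]))
```

```bash
sed -i 's/\.106/.0986/' near.py; python3 near.py C
```

```text
[0.53554248 0.03979118 0.19310523] [-3.38951368 -0.92435607  2.32785319] 12.35 0.02348393176838799 [ 0.13639098  0.26102035 -0.35287756  2.14869088  0.30521148  0.41289999
 -0.35356349]
axis angle to -n deg 0.11397731086045045
(array([-0.19, -0.14, -1.24]), array([ 0.002, -0.001, -0.001]))
scene origin [233 158] spot [205.83787113 302.45116955] tip [205.92843898 305.3014768 ] tcp [268.83190345 120.28280154]
top origin [207 135] spot [208.33127725 276.46588472] tip [202.81753985 272.90347342] tcp [198.25893245 344.38800218]
```

View pics/nearC.png

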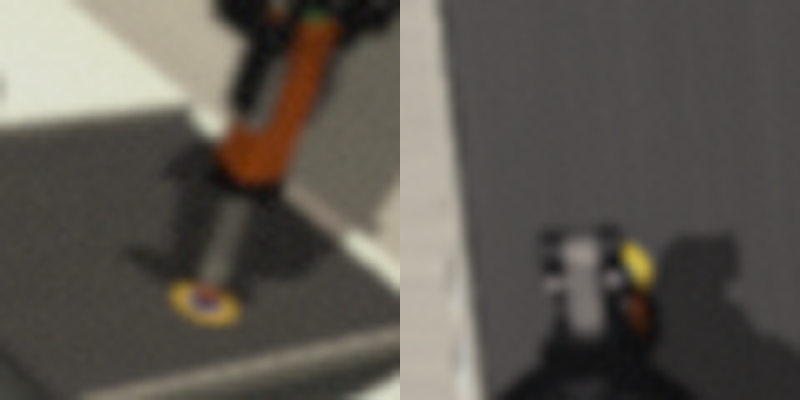

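Left crop: the copper tip, around (207,295), sits on the blue disc inside the yellow ring centred near (205,303). I'll enlarge it beside the earlier frame to judge centring.

Run:
```python
from h import *
T=[cv2.resize(np.load(f"scene{k}.npy")[190:214,252:276,::-1],(400,400),interpolation=cv2.INTER_CUBIC) for k in "AC"]
c=lambda p:((pix("scene",p)-[252,190])+.5)*400/24-.5
S=np.array([.568,.041,.1])
print("spot",c(S),"ball centre if centred",c(S+.006*n),"+3mm upslope",c(S+.003*np.cross(sy,n)),"+3mm left",c(S+.003*sy))
cv2.imwrite("pics/zoomC.png",np.hstack(T))
```

```text
spot [205.73561604 230.59011938] ball centre if centred [214.87483702 203.60765433] +3mm upslope [193.66549868 232.87034093] +3mm left [215.72165044 239.51259484]
```

View pics/zoomC.png

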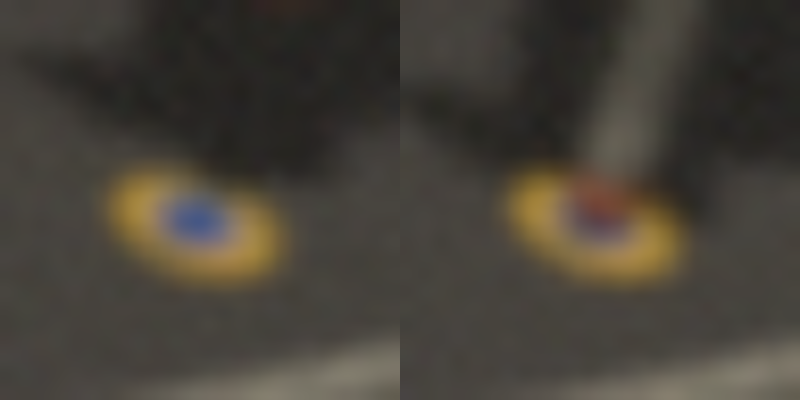

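The ring centre is at (198,222). The ball is at (203,197) where a centred one would be at (207,195), so it is centred to about 1 mm. Force and geometry both suggest about 7 mm of stroke, so I'll back off 1 mm and average the force.

>>> {"api": "jog_arm", "payload": {
  "rows": [
    {"slide":[0,0,-0.1],"turn":[0,0,0],"grip":2},
    {"slide":[0,0,-0.1],"turn":[0,0,0],"grip":2},
    {"slide":[0,0,-0.1],"turn":[0,0,0],"grip":2},
    {"slide":[0,0,-0.1],"turn":[0,0,0],"grip":2}
  ]
}}

```text
time_s: 12.85
tcp_pos: [0.5352, 0.0397, 0.194]
orientation: [0.662, 0.729, 0.129, 0.117]
wrist_force: [-2.4, -1.2, 2.1]
finger_gap: 0.0232
grasp_force: 50.3
```

```bash
python3 st.py
python3 - <<'E'
from h import *
F=[]
for i in range(16): eyes.get_image("top");F.append(observe()['wrist_force'])
F=np.array(F);print(F.mean(0),F.std(0));g=F.mean(0)+[0,0,1.37];print("n",g@n,"up",g@np.cross(sy,n),"y",g@sy)
E
```

```text
[0.53521947 0.03972534 0.19403027] F.n 2.8150567979768617 [-2.401461   -1.21963209  2.08313768] [-0.16578409  0.92078644 -0.02358974] d 0.09956132617118647 ang 0.1164384474965323 12.85
(array([ 0.04, -0.02, -0.04]), array([ 0.002, -0.001, -0.001]))
[-2.39147581 -0.5199866   1.47274204] [0.52110434 0.4081046  0.46592509]
n 3.502516790477791 up -1.311464103116446 y -0.2883798860644096
```

Better to measure the free baseline directly: lift 15 mm, average, then press straight back.

>>> {"api": "jog_arm", "payload": {
  "rows": [
    {"slide":[0,0,-0.5],"turn":[0,0,0],"grip":2},
    {"slide":[0,0,-1],"turn":[0,0,0],"grip":2},
    {"slide":[0,0,-1.5],"turn":[0,0,0],"grip":2},
    {"slide":[0,0,-1.5],"turn":[0,0,0],"grip":2},
    {"slide":[0,0,-1.5],"turn":[0,0,0],"grip":2},
    {"slide":[0,0,-1.5],"turn":[0,0,0],"grip":2}
  ]
}}

```text
time_s: 14.25
tcp_pos: [0.5301, 0.0393, 0.2081]
orientation: [0.662, 0.729, 0.13, 0.117]
wrist_force: [0.4, 1.0, -0.7]
finger_gap: 0.0238
grasp_force: 49.9
```

```bash
cat > avg.py <<'E'
from h import *
F=[]
for i in range(24): eyes.get_image("top");F.append(observe()['wrist_force'])
F=np.mean(F,0);print(F,"n",F@n,"up",F@np.cross(sy,n),"y",F@sy)
E
python3 st.py;python3 avg.py
```

```text
[0.5300943  0.03927    0.20806012] F.n -0.8216235283323651 [ 0.43215399  1.04109667 -0.68146778] [-0.02175327  0.49711519 -0.01867572] d 0.11450483374495568 ang 0.11927798673346501 14.25
(array([ 0.04, -0.02,  1.45]), array([ 0.002, -0.001, -0.001]))
[-0.0447548   0.03764205 -1.57005573] n -1.46136715862768 up -0.5754625720329252 y 0.041758307864679586
```

>>> {"api": "jog_arm", "payload": {
  "rows": [
    {"slide":[0,0,0.5],"turn":[0,0,0],"grip":2},
    {"slide":[0,0,0.8],"turn":[0,0,0],"grip":2},
    {"slide":[0,0,1.1],"turn":[0,0,0],"grip":2},
    {"slide":[0,0,1.3],"turn":[0,0,0],"grip":2},
    {"slide":[0,0,1.5],"turn":[0,0,0],"grip":2},
    {"slide":[0,0,1.5],"turn":[0,0,0],"grip":2},
    {"slide":[0,0,1.5],"turn":[0,0,0],"grip":2},
    {"slide":[0,0,1.5],"turn":[0,0,0],"grip":2}
  ]
}}

```text
time_s: 16.25
tcp_pos: [0.5352, 0.0398, 0.1941]
orientation: [0.662, 0.729, 0.129, 0.117]
wrist_force: [-3.0, -0.2, 1.6]
finger_gap: 0.0236
grasp_force: 50.3
```

```bash
python3 st.py;python3 avg.py
```

```text
[0.53515519 0.03975387 0.1941409 ] F.n 2.5260479442836896 [-2.99587368 -0.1990226   1.59583235] [-0.11644379  0.75081061 -0.0213299 ] d 0.09968622752389514 ang 0.11521773051031729 16.25
(array([ 0.04, -0.02, -0.03]), array([ 0.002, -0.001, -0.001]))
[-2.22204167 -0.22909088  1.5864413 ] n 2.2547612487416955 up -1.5564615723874842 y -0.015062934333237826
```

The push is 3.72 N, about 5.4 mm in. One check of the thermometer's squareness in hand, from the stem's centreline in the scene view.

Run:
```python
from h import *
im=eyes.get_image("scene");np.save("sceneD.npy",im);s=observe();p=s['tcp_pos'];Rm=R.from_quat(s['orientation'])
P=lambda x:pix("scene",p+Rm.apply(x))
for zz in (.045,.058,.066,.074,.082,.09): 
    c=P([-.0023,-.0012,zz]);r=int(round(c[1]));row=im[r,int(c[0])-8:int(c[0])+10].astype(int);
    print(zz,c.round(1),int(c[0])-8,r,"R-B",(row[:,0]-row[:,2]).tolist(),"G",row[:,1].tolist())
# effect of 2deg tilt on slope
a0,a1=P([0,0,.058]),P([0,0,.085])
for nm,d in(("x",[1,0]),("y",[0,1])):
    b=P([.027*.035*d[0],.027*.035*d[1],.085]);print("2deg tip toward",nm,"dcol",(b-a1))
print(a0,a1)
```

```text
0.045 [268.8 188.3] 260 188 R-B [6, 3, 8, 3, 6, 8, 6, 11, 13, 10, 8, 4, 5, 6, 6, 10, 15, 20] G [40, 38, 38, 41, 39, 44, 55, 63, 67, 62, 49, 39, 31, 32, 34, 49, 75, 95]
0.058 [267.6 191.9] 259 192 R-B [5, 4, 4, 5, 6, 8, 10, 10, 13, 12, 8, 6, 5, 3, 6, 3, 2, 4] G [46, 41, 38, 39, 35, 50, 62, 75, 74, 69, 56, 45, 40, 38, 38, 37, 39, 36]
0.066 [266.8 194.2] 258 194 R-B [7, 6, 8, 2, 6, 5, 10, 11, 13, 11, 9, 6, 6, 2, 6, 6, 5, 3] G [53, 45, 40, 39, 40, 43, 60, 72, 77, 75, 63, 47, 39, 35, 38, 36, 38, 39]
0.074 [266.1 196.4] 258 196 R-B [6, 6, 6, 7, 7, 9, 15, 16, 16, 11, 8, 6, 4, 4, 4, 3, 2, 4] G [43, 40, 37, 37, 40, 60, 81, 91, 90, 73, 56, 46, 36, 37, 38, 38, 36, 37]
0.082 [265.3 198.6] 257 199 R-B [5, 7, 12, 20, 18, 19, 20, 18, 16, 16, 10, 7, 6, 4, 6, 7, 8, 7] G [47, 47, 46, 46, 47, 53, 76, 89, 89, 77, 58, 43, 40, 42, 46, 45, 48, 49]
0.09 [264.6 200.7] 256 201 R-B [10, 13, 39, 82, 92, 70, 55, 61, 60, 51, 38, 26, 12, 11, 8, 9, 8, 8] G [65, 65, 79, 104, 119, 107, 87, 82, 81, 73, 65, 50, 41, 39, 47, 57, 66, 67]
2deg tip toward x dcol [0.19072803 0.16786804]
2deg tip toward y dcol [-0.2288848   0.04077094]
[267.76922189 192.38602205] [265.23332762 199.84525922]
```

The stem centreline follows the predicted axis to within about a degree. A final 0.5 mm nudge, then hand in.

>>> {"api": "jog_arm", "payload": {
  "rows": [
    {"slide":[0,0,0.05],"turn":[0,0,0],"grip":2},
    {"slide":[0,0,0.05],"turn":[0,0,0],"grip":2},
    {"slide":[0,0,0.05],"turn":[0,0,0],"grip":2},
    {"slide":[0,0,0.05],"turn":[0,0,0],"grip":2},
    {"slide":[0,0,0.05],"turn":[0,0,0],"grip":2}
  ]
}}

```text
time_s: 18.0
tcp_pos: [0.5354, 0.0398, 0.1936]
orientation: [0.662, 0.729, 0.13, 0.117]
wrist_force: [-1.7, -0.2, 1.0]
finger_gap: 0.0235
grasp_force: 50.4
```

```bash
python3 st.py; python3 avg.py; python3 -c "
from workcell import job
print(job.finish_job())"
```

```text
[0.53540283 0.03976976 0.19359703] F.n 1.5514137970145154 [-1.71797965 -0.20080467  1.02156028] [-0.10371857  0.84753876 -0.02956748] d 0.0990903285469396 ang 0.11996059864340837 18.0
(array([ 0.04, -0.02, -0.09]), array([ 0.002, -0.001, -0.001]))
[-2.4172064  -0.15990745  1.69218074] n 2.418298869878621 up -1.6966160562105985 y 0.07250769609954943
the job is handed in; nothing more can be done
None
```

I handed the job in at about 19 s: the knob points at the red marker to within about 1°, and the thermometer is held square on the blue centre (about 1 mm off) with its tip pushed in about 6 mm; no verdict came back.

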